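# Shut and bolt the scissors box

## Robot

A 7-joint arm with a two-finger parallel gripper is mounted at the origin on the work surface. World frame = base frame: x ahead of the robot, y to its left, z up, the work surface at z = 0. Lengths are in m, angles in rad, forces in N, time in s.
With the tool pointing down it reaches from about 0.425 to 0.95 m from the base axis. Payload 16.7 kg.
Tool frame: the origin (TCP) lies between the finger pads; the fingertips stand r.finger_overhang ahead of it and the grasp point (between the pads) lies 11 mm behind it (r.finger_overhang is the distance from the TCP to the fingertips, in m); z points along the fingers, y is the line along which they close (so a half turn about z gives the same grasp; the last joint's range is limited). The gripper opens to 94 mm and grips with 3 to 60 N. Pads are 16 mm wide; open, the fingers measure 119 mm over their backs; the gripper's body (75 mm by 177 mm) begins 78 mm behind the grasp point.
Start: joints at [-1.466, 0.426, 0.074, 1.606, -0.034, 1.111, -0.067], TCP at [0.17, 0.653, 0.213] pointing down, gripper open.
Joint ranges: [-2.85, 2.85], [-0.5, 2.14], [-1.23, 1.37], [0.21, 2.46], [-1.02, 4.16], [0.16, 2.05], [-2.73, 2.73]. Speed limits (rad/s): [1.89, 1.89, 2.39, 2.39, 3.01, 3.01, 3.01].

## Interface

Orientations are given as a 3x3 rotation matrix whose columns are the frame's x, y, z axes.
In Python, from workcell import r, solver, imaging gives the robot as it stands. Calls block until the motion is done:
- r.move_pose(position, orientation): joint-space move of the TCP to a pose.
- r.move_straight(position, rate=0.15, ori=None, f_stop=None): straight line of the TCP; ori=None keeps the orientation; rate is the mean speed in m/s. With f_stop (N) it stops when the force on the tool has changed by that much, and returns True; else False.
- r.move_j(angles): joint-space move.
- r.gripper_to(opening, f_grip=None): finger opening in m; f_grip is the grip in N (None keeps the last); returns when the fingers have stopped.
- r.dwell(seconds).
- solver.solve_ik(position, orientation): joint angles nearest the present ones, or None.
- r.get_obs(): the state.
- imaging.read_camera(name): name is "scene" or "top" or "wrist"; returns a dict with "color" (480x640x3 uint8, red, green, blue), "fx", "fy", "cx", "cy" (pixels), "R" (3x3) and "t" (3): a world point X has camera coordinates R X + t; the wrist camera has in their place "hand_eye" (4x4, takes a point from camera to tool coordinates, whose origin is the TCP and whose axes are the flange's). Camera axes: x right, y down, z forward; pixel columns grow to the right and rows downward; lengths in m; the calibration is good to about 2 mm. The wrist camera is an equidistant fisheye: a pixel r from the principal point sees the ray r / f radians off the axis. A picture is of the moment at which its call begins: read the wrist's pose just before it. There is no depth.
A pose or a line that the arm cannot do raises r.PlanningError and nothing moves.
- r.finish_job(): hands the job in; it is judged then, once.
The state is a dict: "t": time; "q": joint angles; "qvel": joint speeds; "joint_torque": joint torques, N m; "ee_pos": TCP position; "eef_rot": TCP orientation; "contact_force": force on the tool from outside, world axes, zero at the start; "moment": the same for the moment, N m; "finger_gap": finger opening in m; "grasp_force": force on a finger pad.
Only numpy, scipy, OpenCV 4.12 (cv2) and the standard library are available. Lean on these libraries where they do the work, as an engineer would, in place of code of your own. Each camera call takes 0.05 s, during which the arm holds its last target. There are 200 camera calls.

## Task

Lock up the scissors box: push its sliding lid fully shut by the ledge on the lid, then press the spring catch bar right down with one fingertip and, while holding it down, slide the bolt by its knob with the other fingertip all the way home through the lid's staple, and only then let go so that the catch springs back up. Use the fingertips only, lift nothing, and leave the loose things on the bench and on the box where they are.

Things in the scene. Friction and masses are not known exactly. Their poses are not given: they have to be found in the camera images.
- case: Plywood scissors box fixed to the bench, 260 x 260 x 70 mm high. Origin: centre of its underside; +x points roughly away from the robot, +y roughly to its left. x -130 to 0 mm: open well under the sliding lid; x 0 to 130 mm: solid deck (top at z = 70) with the lock: bolt along y at x = 30, catch bar along y at x = 85. Other lock parts stand at most 12 mm above the deck.
- lid (a joint): How far the aluminium sliding lid is open, m: 0 fully shut (against its stop), up to 0.08; it starts 0.03 to 0.07 open. It slides along the box's x; shutting it moves it along the box's +x (away from the robot). Stiff to push, about 2 N, and stays where it is left.
- lid_ledge (a point): Foot of the lid's push ledge, mid-length, on the lid's top face (76 mm above the bench). The ledge is a step 130 mm long in the box's y, 16 mm high; its upright face, to push on, looks to the box's -x (the robot), its back slopes down. Lid shut: x = -55, y = 0 mm in the box's frame. The flat lid reaches 71 mm further to -x.
- staple (a point): Centre of the staple, an aluminium loop on an arm of the lid, on the far side of the lid's front edge: opening 22 mm wide in the box's x, its top 12 mm above the deck. With the lid shut it lies in line with the bolt, in the box's frame at x = 30, y = 50 mm.
- bolt (a joint): How far the steel bolt has slid, m: 0 drawn (start), 0.040 fully home, with its end through the staple. It slides along the box's +y; friction about 2 N. It cannot leave either end unless the catch is pressed.
- knob (a point): Centre of the top of the bolt's knob, an upright steel post 16 mm in diameter that rises from the bolt to 48 mm above the deck. It moves with the bolt; bolt drawn: x = 30, y = -35 mm in the box's frame.
- catch (a joint): How far the spring catch bar is pressed down, m: 0 up, 0.010 right down on its stop; about 2 N to start, 5 N right down. Its tongue frees the bolt once the bar is more than 4 mm down. Let go with the bolt at either end, it springs up and locks the bolt; let go in between, it stays caught part-way down under the bolt.
- catch_top (a point): Centre of the top face of the catch bar, a steel bar 120 mm long (along the box's y, from -87 to 33 mm) and 26 mm wide, its centre line 55 mm beyond the bolt's; top 26 mm above the deck when up, 16 mm when right down. It moves only up and down; a fingertip can ride along its top for the bolt's whole stroke.
- eraser: White eraser 42 x 19 x 12 mm lying on the deck near its edge; origin centre of its underside. Loose; leave it alone.
- glue_stick: White glue stick, 26 mm diameter, 65 mm tall, standing on the deck; origin centre of its foot. Loose; leave it alone.
- tape_dispenser: Small desk tape dispenser 100 x 28 mm, 62 mm tall, on the bench beside the box; origin centre of its underside. Loose; leave it alone.
- scissors: Scissors lying on the bench beside the box, 160 mm long, 70 mm wide over the handles, 11 mm thick; origin at the pivot, on the bench. Loose; leave them alone.
- marker: Marker pen lying on the bench beside the box, 130 mm long, 14 mm thick; origin near its middle, on the bench. Loose; leave it alone.
- cup: White plastic cup, 74 mm across the rim, 90 mm tall, standing on the bench; origin centre of its foot. Loose; leave it alone.

How it is judged:
On the way, in this order (a step that is already met when the one before it is completed fails the run):
1. the lid is pushed shut while the bolt is still drawn (value of joint each of lid, bolt below 0.004 m and value of joint catch below 0.003 m), for 0.1 s.
2. the catch bar is held down with the bolt still drawn (value of joint catch above 0.005 m and value of joint bolt below 0.006 m), for 0.05 s.
3. the catch bar is still held down as the bolt comes home (value of joint catch above 0.0048 m and value of joint bolt above 0.034 m), for 0.05 s.
At the end, for the whole second after the job is handed in: The lid is shut (within 6 mm), the bolt is home through the staple (at least 36 of its 40 mm), the catch bar has sprung back up (within 2 mm), and every loose thing lies within 20 mm of where it was (value of joint lid below 0.006 m and value of joint bolt above 0.036 m and value of joint catch below 0.002 m and distance of each of eraser, glue_stick, tape_dispenser, scissors, marker, cup from where it was at the start of the episode below 0.02 m); the robot touches nothing.
It fails at once if the catch bar was let up while the bolt was part-way (value of joint bolt between 0.008 and 0.032 m and value of joint catch below 0.0045 m).
It fails at once if a loose thing was pushed about, lifted or carried (more than 20 mm) (distance of any of eraser, glue_stick, tape_dispenser, scissors, marker, cup from where it was at the start of the episode above 0.02 m).
It also fails if it takes over 48 s, if anything falls off the work surface, if the arm or the gripper's body presses on something with over 40 N, if the wrist force passes 120 N, or if a joint passes its speed limit or range.

## Working session

There is one attempt and no reset: what is moved stays moved. The work goes in short steps, each a Python script; the robot and the scene stay as the last script left them, time stands still between calls to the robot, and variables do not carry over. Pictures are saved under pics/ and viewed, at most 10 in all, crops included, and the job is handed in when it is done.

```bash
mkdir -p pics; ls; python3 - <<'E'
from workcell import r, solver, imaging
import cv2,numpy as np
for n in ("scene","top"):
    d=imaging.read_camera(n); cv2.imwrite(f"pics/{n}0.png",d["color"][:,:,::-1])
    np.savez(f"{n}0.npz",**d); print(n,d["fx"],d["cx"],d["cy"],np.round(-d["R"].T@d["t"],3),np.round(d["R"],2).tolist())
o=r.get_obs(); print(o["t"],r.finger_overhang,o["eef_rot"].round(3) if hasattr(o["eef_rot"],'round') else o["eef_rot"],o["finger_gap"])
E
```

```text
pics
scene 585.6772777240739 316.31765097616454 235.5466148840774 [ 1.191 -0.477  0.74 ] [[0.71, 0.71, -0.02], [0.42, -0.44, -0.79], [-0.57, 0.55, -0.61]]
top 563.9378492386774 328.60471476005665 238.67340963798304 [0.416 0.06  1.074] [[-0.03, -1.0, -0.01], [-0.98, 0.03, -0.18], [0.18, 0.01, -0.98]]
0.1 0.008 [[-0.968  0.252 -0.   ]
 [ 0.252  0.968 -0.001]
 [-0.    -0.001 -1.   ]] 0.09391326072689282
```

View pics/top0.png

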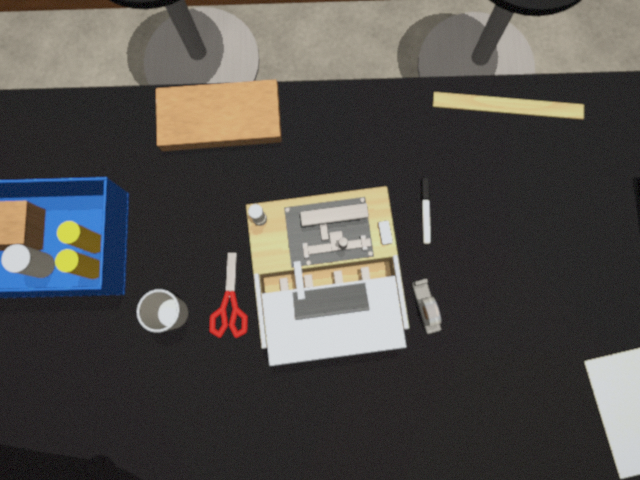

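View pics/scene0.png

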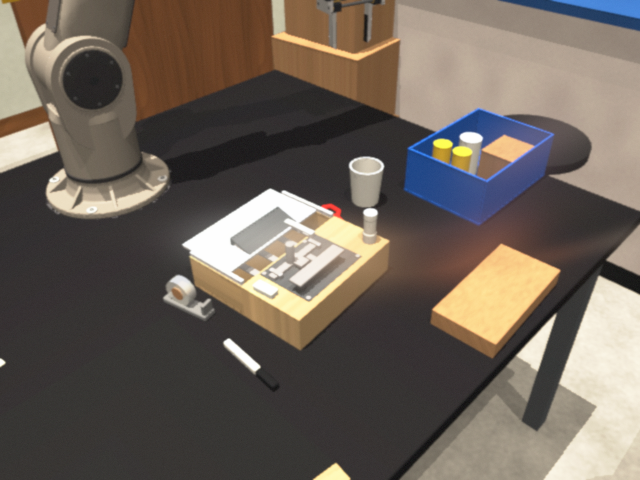

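```bash
python3 - <<'E'
import cv2
a=cv2.imread("pics/top0.png")[183:283,243:403]; b=cv2.imread("pics/scene0.png")[185:335,180:400]
cv2.imwrite("pics/topc.png",cv2.resize(a,None,fx=5,fy=5,interpolation=2))
cv2.imwrite("pics/scenec.png",cv2.resize(b,None,fx=3.6,fy=3.6,interpolation=2))
E
```

```text
(no output)
```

View pics/topc.png

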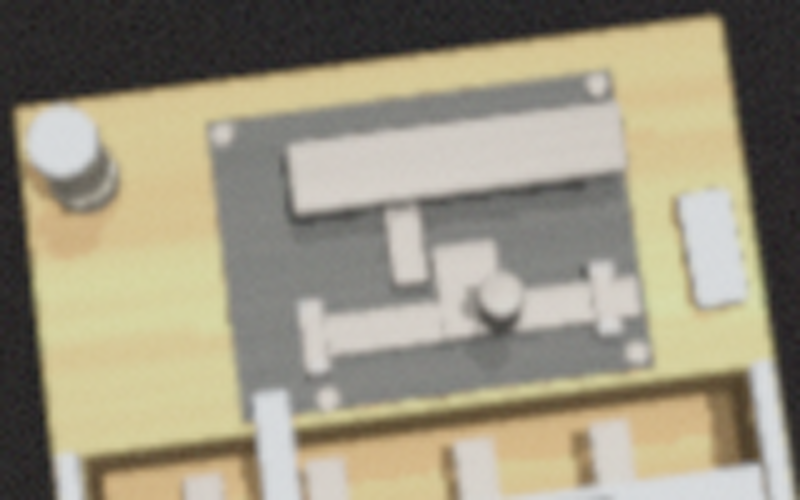

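View pics/scenec.png

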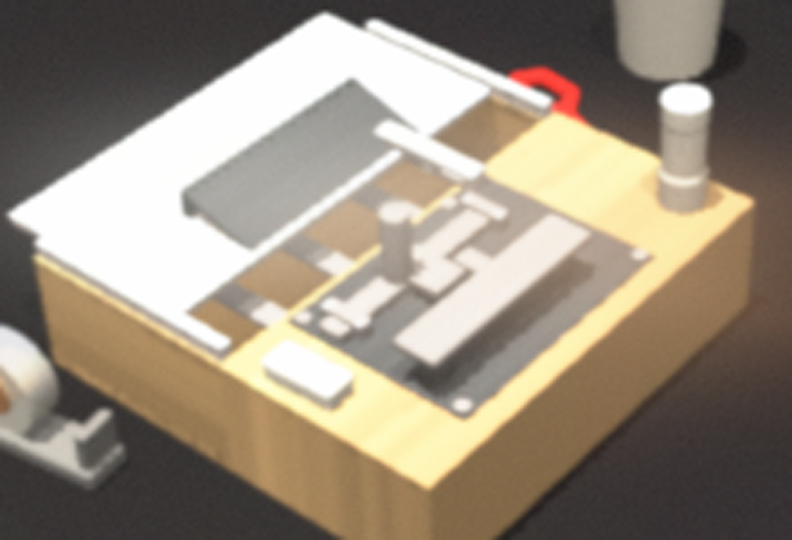

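```bash
cat > h.py <<'E'
import numpy as np
def load(n):
    d=np.load(f"{n}0.npz"); return d
def ray(d,px,z):
    v=d["R"].T@np.array([(px[0]-d["cx"])/d["fx"],(px[1]-d["cy"])/d["fy"],1]); c=-d["R"].T@d["t"]
    return (c+v*(z-c[2])/v[2])
T=load("top");S=load("scene")
def tc(x,y,z): return ray(T,(243+(x+.5)/5-.5,183+(y+.5)/5-.5),z)[:2]
def sc(x,y,z): return ray(S,(180+(x+.5)/3.6-.5,185+(y+.5)/3.6-.5),z)[:2]
E
python3 - <<'E'
from h import *
from scipy.optimize import least_squares
# (measured xy, box xy)
pts=[]
def add(f,x,y,z,b,n): pts.append((f(x,y,z),np.array(b)/1e3,n))
add(tc,15,106,.07,(130,130),'FL');add(tc,722,15,.07,(130,-130),'FR')
add(tc,768,360,.07,(0,-130),'DR');add(tc,45,455,.07,(0,130),'DL')
for c,b in zip([(288,146),(620,103),(626,168),(295,215)],[(98,33),(98,-87),(72,-87),(72,33)]): add(tc,*c,.096,b,'catch')
add(tc,501,294,.118,(30,-35),'knob')
add(sc,396,211,.118,(30,-35),'knobS');add(sc,752,200,.07,(130,130),'FLs');add(sc,430,490,.07,(130,-130),'FRs')
for c,b in zip([(551,214),(590,232),(432,365),(393,343)],[(72,33),(98,33),(98,-87),(72,-87)]): add(sc,*c,.096,b,'catchS')
M=np.array([p[0] for p in pts]);B=np.array([p[1] for p in pts])
def tr(p): c,s=np.cos(p[2]),np.sin(p[2]); return B@np.array([[c,s],[-s,c]])+p[:2]
s=least_squares(lambda p:(tr(p)-M).ravel(),[.45,.05,0.1],loss='soft_l1',f_scale=.003).x
print("box",s.round(4))
for p,e in zip(pts,(M-tr(s))*1e3): print(p[2],p[0].round(3),e.round(1))
c,sn=np.cos(s[2]),np.sin(s[2]);R=np.array([[c,-sn],[sn,c]])
tb=lambda w:((np.asarray(w)-s[:2])@R*1e3).round(1)
print("ledge foot ends",[tb(ray(T,q,.076)[:2]) for q in [(295,318),(368,310)]],"lid near edge",[tb(ray(T,q,.076)[:2]) for q in [(268,364),(405,348)]])
print("ledge top(sc)",tb(sc(184,193,.092)),tb(sc(352,80,.092)))
print("glue top",tb(tc(62,142,.135)),"eraser",tb(tc(712,245,.082)))
print("staple arm tip",tb(tc(270,392,.08)), "tape", [tb(ray(T,q,.06)[:2]) for q in [(425,283),(432,325)]])
np.save("box.npy",s)
E
```

```text
box [0.5566 0.0736 0.1045]
FL [0.673 0.217] [1. 1.]
FR [ 0.7   -0.043] [ 0.7 -1.1]
DR [ 0.571 -0.054] [1.  1.8]
DL [0.544 0.207] [1.1 3.8]
catch [0.649 0.116] [-1.5 -0.6]
catch [ 0.661 -0.003] [-1.8 -0. ]
catch [ 0.638 -0.004] [0.3 1.5]
catch [0.624 0.114] [-0.8  0. ]
knob [0.589 0.042] [-0.7  0.3]
knobS [0.59  0.043] [-0.   0.7]
FLs [0.67  0.216] [-2.7 -0. ]
FRs [ 0.7   -0.042] [ 0.8 -0.1]
catchS [0.626 0.112] [ 1.  -1.6]
catchS [0.649 0.115] [-1.3 -1.4]
catchS [ 0.663 -0.005] [ 0.2 -1.8]
catchS [ 0.64  -0.007] [ 2.4 -1.2]
ledge foot ends [array([-87.5,  65.5]), array([-90.5, -63.5])] lid near edge [array([-159.7,  121.3]), array([-163.7, -117.6])]
ledge top(sc) [-87.1 -64.8] [-87.3  61.9]
glue top [ 98.7 107.9] eraser [  43.4 -113.3]
staple arm tip [11.9 50.3] tape [array([ -55.3, -173. ]), array([-130.8, -173.2])]
```

```bash
cat >> h.py <<'E'
s=np.load("box.npy"); c_,s_=np.cos(s[2]),np.sin(s[2])
R2=np.array([[c_,-s_],[s_,c_]])
def W(x,y,z): return np.r_[R2@np.array([x,y])/1e3+s[:2],z/1e3]      # box mm (x,y), world z mm
def Bx(p): return ((np.asarray(p)[:2]-s[:2])@R2*1e3).round(1)
def ori(sg):
    y=np.r_[sg*R2[:,0],0]; z=np.array([0,0,-1.]); return np.c_[np.cross(y,z),y,z]
E
python3 - <<'E'
from workcell import r, solver, imaging
from h import *
import cv2
q0=np.array(r.get_obs()["q"])
best=None
for sg in (1,-1):
    qs=[solver.solve_ik(W(*p),ori(sg)) for p in [(-116,0,220),(-116,0,88),(-62,0,88),(57,-58,94),(57,0,94)]]
    print(sg,[None if q is None else np.round(q,2).tolist() for q in qs][:2])
    if all(q is not None for q in qs):
        d=np.abs(np.array(qs[0])-q0).max()
        if best is None or d<best[0]: best=(d,sg)
sg=best[1]; print("sg",sg); open("sg.txt","w").write(str(sg))
r.gripper_to(0.0,20)
r.move_pose(W(-116,0,220),ori(sg))
r.move_straight(W(-116,0,89),rate=.12,f_stop=8)
print(r.get_obs()["t"],r.get_obs()["contact_force"],r.get_obs()["ee_pos"],r.get_obs()["finger_gap"])
hit=r.move_straight(W(-62,0,89),rate=.03,f_stop=14)
o=r.get_obs(); print(hit,o["t"],Bx(o["ee_pos"]),o["ee_pos"],o["contact_force"])
d=imaging.read_camera("top"); np.savez("top1.npz",**d); cv2.imwrite("pics/top1.png",cv2.resize(d["color"][180:380,200:440,::-1],None,fx=3,fy=3,interpolation=2))
E
```

```text
1 [[-1.01, 0.01, 0.75, 2.12, -0.01, 1.01, -0.15], [-0.88, 0.28, 0.7, 2.25, -0.28, 0.7, 0.11]]
-1 [None, [-1.24, 0.52, 1.23, 2.26, -0.69, 0.82, -2.58]]
sg 1
5.075 [ 0.47842336 -0.23297939 -0.16260111] [0.44155407 0.0615459  0.08948864] 0.000599063999980049
True 6.5583 [-67.6  -0. ] [0.48933305 0.06649965 0.08846358] [-0.83698367 -0.03708629 -0.15936111]
```

View pics/top1.png

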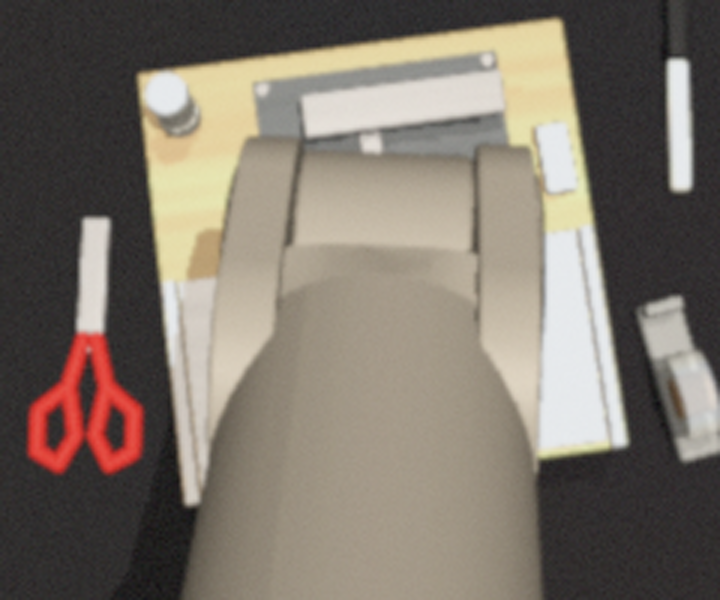

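```bash
python3 - <<'E'
from workcell import r, solver, imaging
from h import *
import cv2
r.move_straight(W(-74,0,89),rate=.06)
r.move_straight(W(-74,0,190),rate=.15)
r.move_straight(W(57.5,-58,190),rate=.15)
r.gripper_to(0.043,40)
r.move_straight(W(57.5,-58,130),rate=.15)
o=r.get_obs(); print(o["t"],Bx(o["ee_pos"]),o["ee_pos"],o["contact_force"],o["finger_gap"])
for n in("wrist","scene"):
    d=imaging.read_camera(n); im=d["color"][:,:,::-1]
    if n=="scene": im=cv2.resize(im[120:340,150:420],None,fx=2.7,fy=2.7,interpolation=2)
    cv2.imwrite(f"pics/{n}2.png",im)
E
```

```text
10.15 [ 57.7 -58.3] [0.62001595 0.0216288  0.13038527] [ 1.12724565 -0.175999    0.63786205] 0.043475552374599886
```

View pics/wrist2.png

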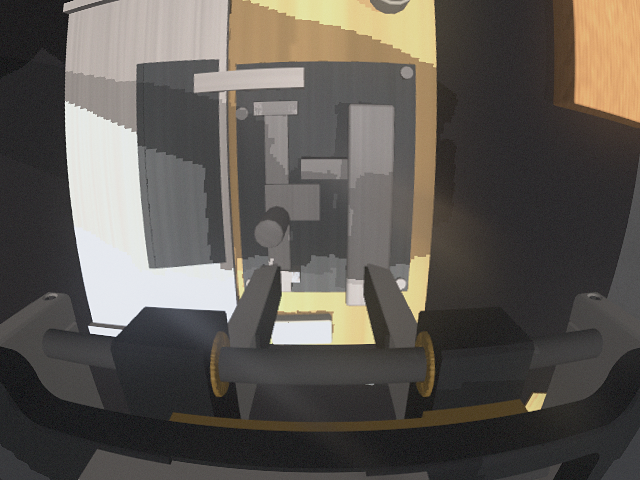

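View pics/scene2.png

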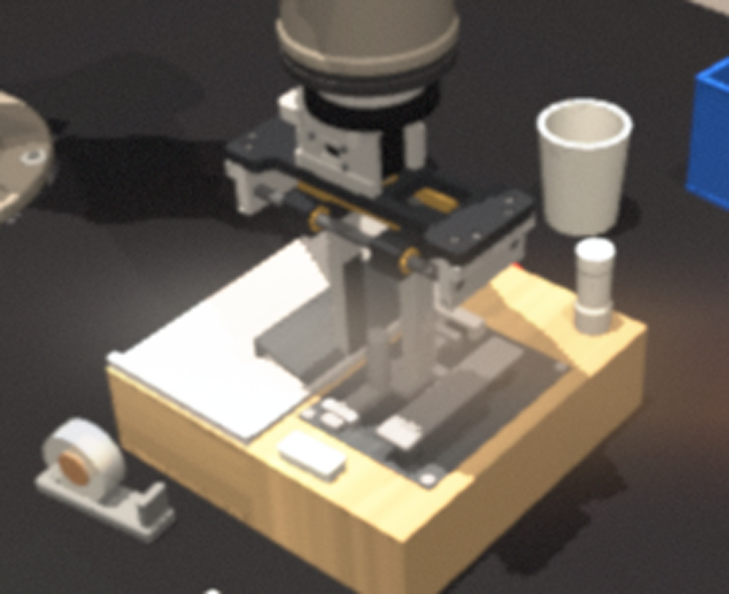

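The lid is shut: its front edge is at the deck edge, and the staple arm is in line with the bolt. In the wrist view the fingertips (columns 270 and 375) line up with the knob and the catch bar, so I'll press the catch.

```bash
python3 - <<'E'
from workcell import r, solver, imaging
from h import *
r.move_straight(W(57.5,-58,108),rate=.1)
f0=np.array(r.get_obs()["contact_force"])
hit=r.move_straight(W(57.5,-58,92.5),rate=.02,f_stop=10)
r.dwell(.1)
o=r.get_obs(); print(hit,o["t"],Bx(o["ee_pos"]),o["ee_pos"],o["contact_force"],f0,o["moment"])
E
```

```text
True 11.4167 [ 58. -58.] [0.6203259  0.02191776 0.09390669] [-2.90359992  0.51906002 11.7341342 ] [-0.46296943  0.13571877  0.09805151] [0.10596536 0.45162182 0.02591657]
```

```bash
python3 - <<'E'
from workcell import r, solver, imaging
from h import *
r.move_straight(W(57.5,-58,94.5),rate=.02)
o=r.get_obs(); print(o["ee_pos"][2],o["contact_force"])
hit=r.move_straight(W(57.5,-6,94.5),rate=.03,f_stop=13)
o=r.get_obs(); print(hit,o["t"],Bx(o["ee_pos"]),o["ee_pos"],o["contact_force"],o["finger_gap"])
E
```

```text
0.09463930364191173 [ 2.91783316 -0.22960537  3.53291666]
True 13.0833 [ 57.3 -11.7] [0.61473012 0.0678944  0.09445114] [-1.0040745  -3.11216806  5.22032828] 0.042843044379867745
```

```bash
python3 - <<'E'
from workcell import r, solver, imaging
from h import *
import cv2
hit=r.move_straight(W(57.5,-4,94.5),rate=.02,f_stop=18)
o=r.get_obs(); print(hit,o["t"],Bx(o["ee_pos"]),o["ee_pos"],o["contact_force"])
y=Bx(o["ee_pos"])[1]
r.move_straight(W(57.5,y-2,94.5),rate=.02)
r.move_straight(W(57.5,y-2,150),rate=.1)
r.move_straight(W(57.5,y-2,240),rate=.15)
r.move_pose(W(-100,40,300),ori(1))
o=r.get_obs(); print(o["t"],o["contact_force"])
d=imaging.read_camera("scene"); np.savez("scene3.npz",**d)
cv2.imwrite("pics/scene3.png",cv2.resize(d["color"][185:335,180:400,::-1],None,fx=3.6,fy=3.6,interpolation=2))
E
```

```text
True 13.375 [ 57.2 -11.8] [0.61467676 0.06781139 0.09452158] [ 0.6905854  -3.69834097  4.32834426]
15.825 [0.73217172 0.76134379 0.57973546]
```

View pics/scene3.png

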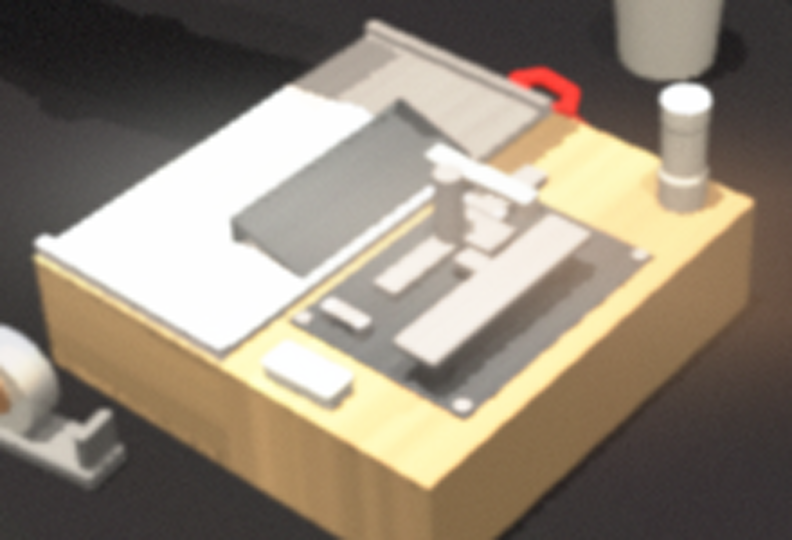

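The picture shows the lid shut, the bolt end through the staple at about (540,180), and the catch bar back up at its original pixels. The loose things haven't moved. I'll check the knob's position and then hand in.

```bash
python3 - <<'E'
from workcell import r
from h import *
y=Bx(sc(449,174,.118)); print(y)
if y[1]>2: print(r.finish_job())
E
```

```text
[31.2  3.7]
the job is handed in; nothing more can be done
None
```

The job is handed in: the last picture shows the lid shut, the bolt through the staple (about 39 of its 40 mm by the knob's position), the catch bar sprung back up and the loose things in view unmoved; the judge's verdict was not returned.

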